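Stir the polishing beads

ROBOT

A 6-joint arm with a two-finger parallel gripper is mounted at the origin on the work surface; the furniture and walls round the work are solid. World frame = base frame: x ahead of the robot, y to its left, z up, the work surface at z = 0. Lengths are in m, angles in rad, forces in N, time in s.
With the tool pointing down it reaches from about 0.375 to 0.9 m from the base axis. Payload 3.1 kg.
Tool frame: the origin (TCP) lies between the finger pads; the fingertips stand 8 mm ahead of it and the grasp point (between the pads) lies 11 mm behind it; z points along the fingers, y is the line along which they close (so a half turn about z gives the same grasp; the last joint's range is limited). The gripper opens to 87 mm and grips with 3 to 60 N. Pads are 19 mm wide; open, the fingers measure 117 mm over their backs; the gripper's body (75 mm by 190 mm) begins 51 mm behind the grasp point.
Start: joints at [1.121, 0.527, 1.433, -0, 1.181, -0.178], TCP at [0.167, 0.602, 0.197] pointing down, gripper open.
Joint ranges: [-3.08, 3.08], [-0.75, 2.2], [0.22, 2.44], [-1.43, 4.57], [0, 2.65], [-2.85, 2.85]. Speed limits (rad/s): [2.79, 2.79, 3.14, 3.14, 3.14, 3.14].

INTERFACE

Orientations are given as a unit quaternion [x, y, z, w].
In Python, from rig import robot, vision, job gives the robot as it stands.
- The arm moves only by the shell command python3 -m handwheel 'ROWS' [OPENING] [FORCE]. ROWS is JSON, a list of rows, each a list of 4 numbers: the shift along the tool's x, y, z as a fraction of full scale, then the turn about the tool's z as a fraction of full scale. A call has 1 to 20 rows; each row is the pose to reach, as a shift and turn from the pose commanded when the call began, along the tool's axes at that moment, turning the shorter way round; what a row does not reach only later rows make up. Full scale, the value 1, is 300 mm for a shift and 2 pi rad for a turn. A row lasts 1/12 s, in which the tool goes at most 41.7 mm and 7.16 degrees, less where a joint would pass 70% of its speed; a pose out of reach is approached as far as the arm can. A call with a number of a shift or a turn outside -1 to 1 is refused whole. A call with a gripper value outside its range is refused whole. OPENING is the opening in per cent of the stroke, from 0 (shut) to 100 (fully open), set as the call begins (- or left out, the last holds). The fingers move at their own pace and stop on an object; FORCE is the grip in N (left out, the last holds). Time passes only in rows, so rows that repeat a pose let the fingers close. It gives the time, the measured TCP pose, the force, the opening and the grip force at its end, in the units of the state.
- robot.get_obs(): the state, without advancing time (a new reading comes with each control period).
- vision.camera(name): name is "side" or "top"; returns a dict with "frame" (400x640x3 uint8, red, green, blue), "K" (3x3 intrinsics, pixels), "cam_to_world" (4x4, takes a point from camera to world coordinates). Camera axes: x right, y down, z forward; pixel columns grow to the right and rows downward; lengths in m; the calibration is good to about 2 mm. A picture is of the moment at which its call begins. There is no depth.
- job.hand_in(): hands the job in; it is judged then, once.
Trained networks look in the newest picture that a camera, given by its name, has taken for a name from the list of things; names that differ only in an ending like _2 or _b are one class to them, and where a whole thing is asked for, a point or a joint stands for the part that bears it (a point fixed in the world has none). Each returns a list of dicts, best first, with "conf" (0 to 1); they miss things now and then, are a little off and sometimes report something else, mostly with a low value. They report only what shows in the picture. A call takes as long as a camera call. They do not tell look-alikes from the thing itself.
- vision.look_for(camera, label): "point" ([row, column] in pixels, amid what is visible of it).
- vision.outline_of(camera, label): "mask" (400x640 bool, what is visible of it) and "point" ([row, column] in pixels, amid what is visible of it).
The state is a dict: "time": time; "q": joint angles; "joint_velocities": joint speeds; "joint_torque": joint torques, N m; "position": TCP position; "tool_rot": TCP orientation; "ft_force": force on the tool from outside, world axes, zero at the start; "moment": the same for the moment, N m; "grip_width": finger opening in m; "grip_force": force on a finger pad.
Only numpy, scipy, OpenCV 4.12 (cv2) and the standard library are available. Lean on these libraries where they do the work, as an engineer would, in place of code of your own. Each camera call takes 0.05 s, during which the arm holds its last target. There are 200 camera calls.

TASK

Take the stirring rod out of its stand by its rubber grip and lower its steel end down among the beads in the steel pan, close to the pan's floor. Stir them in wide circles, about half-way between the pan's middle and its wall, two full turns counter-clockwise as seen from above, keeping every bead in the pan. Then stand the rod back in its stand, steel end fully down in the hole, and let go.

Things in the scene. Friction and masses are not known exactly. Their poses are not given: they have to be found in the camera images.
- stir_rod_grip (a point): the centre of the black rubber grip of the stirring rod: a straight loose rod 180 mm long, at the start standing upright, grip up, in its stand. The grip is round, 24 mm across, and takes up the top 60 mm; this point is on the rod's axis, 30 mm below its top end and 150 mm above its lower end. The rod's z axis runs along it, towards the grip; below the grip is a bare steel shaft 14 mm across. About 90 g
- stir_rod_tip (a point): the centre of the flat lower end of the stirring rod (steel shaft, 14 mm across), 150 mm below the grip's centre along the rod's axis
- bead_pan_in (a point): the middle of the inner floor of the steel pan, a round open vessel with plain walls that is screwed down and holds the six beads. The floor is 8 mm above the table, 118 mm across inside (126 mm at the rim); walls 3 mm thick, rim 52 mm above the table; a dark flange 148 mm across lies round its foot. Axes as the world's, z up. The pan and the stand may stand on either side of one another (left or right), their middles 0.15 to 0.3 m apart
- rod_stand_in (a point): the bottom of the hole of the rod stand, on its axis: a short upright aluminium tube, screwed down on a dark round foot 90 mm across. The hole's bottom is 10 mm above the table and the hole is 28 mm wide; above 52 mm it flares to 52 mm at the mouth, 72 mm above the table. The rod's end stands on the hole's bottom. z up
- bead_1: a white ceramic polishing bead, barrel-shaped, 22 mm across and 18 mm high, about 18 g, loose; six alike stand on the pan's floor in a rough ring of about 36 mm radius round its middle. Origin at the centre of its underside
- bead_2: a white ceramic polishing bead, barrel-shaped, 22 mm across and 18 mm high, about 18 g, loose; six alike stand on the pan's floor in a rough ring of about 36 mm radius round its middle. Origin at the centre of its underside
- bead_3: a white ceramic polishing bead, barrel-shaped, 22 mm across and 18 mm high, about 18 g, loose; six alike stand on the pan's floor in a rough ring of about 36 mm radius round its middle. Origin at the centre of its underside
- bead_4: a white ceramic polishing bead, barrel-shaped, 22 mm across and 18 mm high, about 18 g, loose; six alike stand on the pan's floor in a rough ring of about 36 mm radius round its middle. Origin at the centre of its underside
- bead_5: a white ceramic polishing bead, barrel-shaped, 22 mm across and 18 mm high, about 18 g, loose; six alike stand on the pan's floor in a rough ring of about 36 mm radius round its middle. Origin at the centre of its underside
- bead_6: a white ceramic polishing bead, barrel-shaped, 22 mm across and 18 mm high, about 18 g, loose; six alike stand on the pan's floor in a rough ring of about 36 mm radius round its middle. Origin at the centre of its underside
Mind the look-alikes: they are no part of the job. What is shaped like the part that bears stir_rod_grip but purple or red is not meant.

How it is judged:
On the way, in this order (a step that is already met when the one before it is completed fails the run):
1. the rod is lifted clear out of its stand (z of stir_rod_tip in the frame of rod_stand_in above 0.065 m), for 0.05 s.
2. stirring: the rod's end, less than 18 mm above the pan's floor, passes the far (+x) part of the pan, at least 16 mm from its middle (z of stir_rod_tip in the frame of bead_pan_in below 0.018 m and x of stir_rod_tip in the frame of bead_pan_in above 0.016 m and y of stir_rod_tip in the frame of bead_pan_in between -0.016 and 0.016 m and horizontal distance between stir_rod_tip and bead_pan_in below 0.065 m), for 0.02 s.
3. stirring: the rod's end, less than 18 mm above the pan's floor, passes the left (+y) part of the pan, at least 16 mm from its middle (z of stir_rod_tip in the frame of bead_pan_in below 0.018 m and y of stir_rod_tip in the frame of bead_pan_in above 0.016 m and x of stir_rod_tip in the frame of bead_pan_in between -0.016 and 0.016 m and horizontal distance between stir_rod_tip and bead_pan_in below 0.065 m), for 0.02 s.
4. stirring: the rod's end, less than 18 mm above the pan's floor, passes the near (-x) part of the pan, at least 16 mm from its middle (z of stir_rod_tip in the frame of bead_pan_in below 0.018 m and x of stir_rod_tip in the frame of bead_pan_in below -0.016 m and y of stir_rod_tip in the frame of bead_pan_in between -0.016 and 0.016 m and horizontal distance between stir_rod_tip and bead_pan_in below 0.065 m), for 0.02 s.
5. stirring: the rod's end, less than 18 mm above the pan's floor, passes the right (-y) part of the pan, at least 16 mm from its middle (z of stir_rod_tip in the frame of bead_pan_in below 0.018 m and y of stir_rod_tip in the frame of bead_pan_in below -0.016 m and x of stir_rod_tip in the frame of bead_pan_in between -0.016 and 0.016 m and horizontal distance between stir_rod_tip and bead_pan_in below 0.065 m), for 0.02 s.
6. stirring: the rod's end, less than 18 mm above the pan's floor, passes the far (+x) part of the pan, at least 16 mm from its middle (all of step 2), for 0.02 s.
At the end, for the whole second after the job is handed in: The rod stands in its stand, its lower end within 15 mm of the hole's axis and less than 12 mm above the hole's bottom, leaning less than 17 degrees; all six beads are in the pan and at least four of them lie more than 10 mm from where they started (horizontal distance between stir_rod_tip and rod_stand_in below 0.015 m and z of stir_rod_tip in the frame of rod_stand_in below 0.012 m and angle between stir_rod_tip's own z axis and vertical below 0.3 rad and (distance of each of bead_1, bead_2, bead_3, bead_4 from where it was at the start of the episode above 0.01 m or distance of each of bead_1, bead_2, bead_3, bead_5 from where it was at the start of the episode above 0.01 m or distance of each of bead_1, bead_2, bead_3, bead_6 from where it was at the start of the episode above 0.01 m or distance of each of bead_1, bead_2, bead_4, bead_5 from where it was at the start of the episode above 0.01 m or distance of each of bead_1, bead_2, bead_4, bead_6 from where it was at the start of the episode above 0.01 m or distance of each of bead_1, bead_2, bead_5, bead_6 from where it was at the start of the episode above 0.01 m or distance of each of bead_1, bead_3, bead_4, bead_5 from where it was at the start of the episode above 0.01 m or distance of each of bead_1, bead_3, bead_4, bead_6 from where it was at the start of the episode above 0.01 m or distance of each of bead_1, bead_3, bead_5, bead_6 from where it was at the start of the episode above 0.01 m or distance of each of bead_1, bead_4, bead_5, bead_6 from where it was at the start of the episode above 0.01 m or distance of each of bead_2, bead_3, bead_4, bead_5 from where it was at the start of the episode above 0.01 m or distance of each of bead_2, bead_3, bead_4, bead_6 from where it was at the start of the episode above 0.01 m or distance of each of bead_2, bead_3, bead_5, bead_6 from where it was at the start of the episode above 0.01 m or distance of each of bead_2, bead_4, bead_5, bead_6 from where it was at the start of the episode above 0.01 m or distance of each of bead_3, bead_4, bead_5, bead_6 from where it was at the start of the episode above 0.01 m) and horizontal distance between each of bead_1, bead_2, bead_3, bead_4, bead_5, bead_6 and bead_pan_in below 0.065 m and height (world z) of each of bead_1, bead_2, bead_3, bead_4, bead_5, bead_6 below 0.055 m); the robot touches nothing.
It fails at once if a bead leaves the pan (horizontal distance between any of bead_1, bead_2, bead_3, bead_4, bead_5, bead_6 and bead_pan_in above 0.075 m).
It also fails if it takes over 64 s, if anything falls off the work surface, if the arm or the gripper's body presses on something with over 40 N, if the wrist force passes 120 N, or if a joint passes its speed limit or range.

## Working session

There is one attempt and no reset: what is moved stays moved. The work goes in short steps, Python scripts to look and compute and a shell command to move; the robot and the scene stay as the last step left them, time stands still between calls to the robot, and variables do not carry over. Pictures are saved under pics/ and viewed, at most 13 in all, crops included, and the job is handed in when it is done.

```bash
mkdir -p pics; cat > h.py <<'E'
import numpy as np, cv2
from rig import robot, vision, job
def ray(c,rc):
    K=np.array(c["K"]);T=np.array(c["cam_to_world"])
    d=T[:3,:3]@np.linalg.inv(K)@np.array([rc[1],rc[0],1.]);return T[:3,3],d
def atz(c,rc,z):
    o,d=ray(c,rc);return o+d*(z-o[2])/d[2]
def proj(c,p):
    K=np.array(c["K"]);T=np.linalg.inv(np.array(c["cam_to_world"]))
    q=K@(T[:3,:3]@np.array(p)+T[:3,3]);return np.round([q[1]/q[2],q[0]/q[2]],1)
def tri(c1,a,c2,b):
    o1,d1=ray(c1,a);o2,d2=ray(c2,b)
    s=np.linalg.lstsq(np.c_[d1,-d2],o2-o1,rcond=None)[0]
    p,q=o1+s[0]*d1,o2+s[1]*d2;return (p+q)/2,np.linalg.norm(p-q)
E
python3 - <<'E'
from h import *
np.set_printoptions(precision=4,suppress=True)
s=robot.get_obs();print(s)
for n in("top","side"):
    c=vision.camera(n);cv2.imwrite(f"pics/{n}0.png",c["frame"][:,:,::-1])
    print(n,np.array(c["cam_to_world"]))
    for l in("stir_rod_grip","stir_rod_tip","bead_pan_in","rod_stand_in","bead_1"):
        for r in vision.look_for(n,l):print(n,l,np.round(r["point"],1),round(r["conf"],2),atz(c,r["point"],dict(stir_rod_grip=.16,bead_1=.02).get(l,.01)))
E
```

```text
{'time': 0.0, 'q': array([ 1.1215,  0.5285,  1.434 , -0.    ,  1.1814, -0.1785]), 'joint_velocities': array([-0.0001,  0.002 ,  0.0024, -0.0016,  0.0014,  0.0005]), 'joint_torque': array([ -0.0004, -44.0045, -17.6596,   0.0634,   0.0583,  -0.0001]), 'position': array([0.1668, 0.6015, 0.1958]), 'tool_rot': array([ 0.135 ,  0.9908, -0.001 , -0.0003]), 'ft_force': array([ 0.2311, -0.0576,  0.5187]), 'moment': array([-0.0068,  0.0021,  0.0614]), 'grip_force': 0.0, 'grip_width': 0.0868913994821798}
top [[ 0.011  -0.9849  0.1727  0.3971]
 [-0.9998 -0.008   0.0176 -0.1386]
 [-0.0159 -0.1729 -0.9848  0.9646]
 [ 0.      0.      0.      1.    ]]
top stir_rod_grip [169.8 420.4] 0.85 [ 0.5921 -0.3089  0.16  ]
top stir_rod_grip [162.5 341.2] 0.75 [ 0.6048 -0.1648  0.16  ]
top stir_rod_grip [222.3 228.8] 0.69 [0.4928 0.0366 0.16  ]
top stir_rod_grip [161.8 370. ] 0.68 [ 0.6065 -0.2175  0.16  ]
top stir_rod_grip [184.5 277.2] 0.52 [ 0.5628 -0.0486  0.16  ]
top stir_rod_tip [167.  371.7] 0.85 [ 0.6339 -0.2357  0.01  ]
top stir_rod_tip [170.3 419.2] 0.77 [ 0.6273 -0.3381  0.01  ]
top stir_rod_tip [21
[... 1053 characters left out ...]
.  252.8] 0.85 [0.5783 0.2073 0.01  ]
side stir_rod_tip [207.2 363.6] 0.83 [ 0.687  -0.1282  0.01  ]
side stir_rod_tip [165.3 297. ] 0.76 [0.6511 0.1023 0.01  ]
side stir_rod_tip [188.5 343.4] 0.71 [ 0.6908 -0.0451  0.01  ]
side stir_rod_tip [232.7 392. ] 0.61 [ 0.6838 -0.2317  0.01  ]
side stir_rod_tip [273.4 319.8] 0.5 [ 0.4852 -0.2351  0.01  ]
side bead_pan_in [270.5 319.5] 0.76 [ 0.4893 -0.2283  0.01  ]
side rod_stand_in [206.6 297.1] 0.73 [ 0.5615 -0.0344  0.01  ]
side bead_1 [274.  306.8] 0.64 [ 0.458  -0.2282  0.02  ]
side bead_1 [253.7 315.2] 0.62 [ 0.5039 -0.1922  0.02  ]
side bead_1 [277.3 321.5] 0.5 [ 0.4771 -0.2527  0.02  ]
side bead_1 [267.2 303.3] 0.49 [ 0.4625 -0.2089  0.02  ]
```

View pics/top0.png

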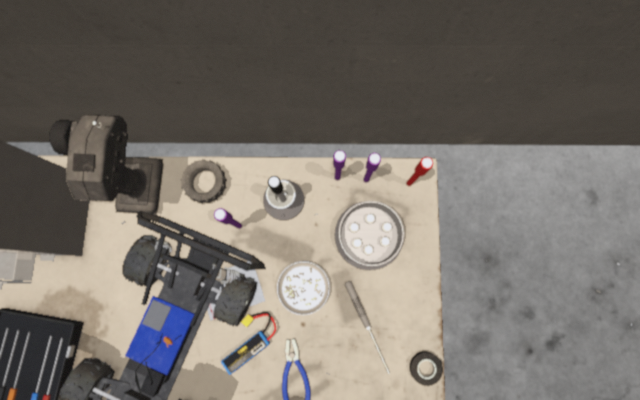

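View pics/side0.png

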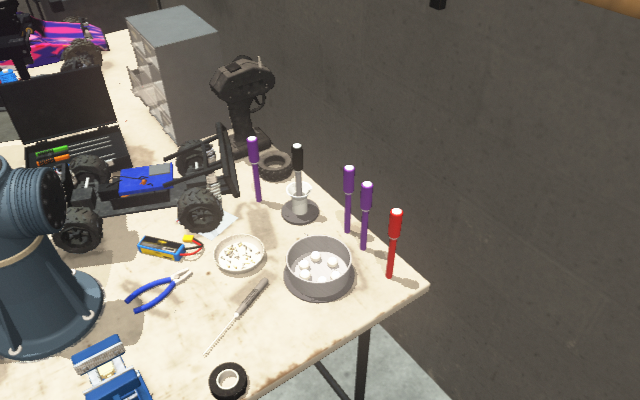

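The black-gripped rod is in the stand at top (184,277) / side (157,297). The pan is at top (235,370) / side (270,319). The purple and red rods are decoys. Next I'll measure the rod and stand more closely.

```bash
python3 - <<'E'
from h import *
np.set_printoptions(precision=4,suppress=True)
C={n:vision.camera(n) for n in("top","side")}
a=C["top"]["frame"][150:260,220:420];b=C["side"]["frame"][130:310,240:400]
a=cv2.resize(a,(760,418),interpolation=cv2.INTER_CUBIC)[:,:380]
b=cv2.resize(b[:110],(400*160*1//160,275),interpolation=cv2.INTER_CUBIC)
im=np.zeros((418,780,3),np.uint8);im[:,:380]=a;im[:275,380:]=b
cv2.imwrite("pics/crop.png",im[:,:,::-1])
for p in((184,277),(184.5,277.2)):
    for q in((157,297),(166.5,298.8)):print(tri(C["top"],p,C["side"],q))
print("ctrl",tri(C["top"],(118,97),C["side"],(60,240)))
P={}
for n in C:
    for r in vision.outline_of(n,"stir_rod_grip"):
        m=r["mask"];print(n,np.round(r["point"],1),m.sum(),C[n]["frame"][m].mean(0).round())
for st in((.56,-.045),(.555,-.05),(.555,-.04)):
  for n in C:
    print(st,n,"foot",proj(C[n],(*st,0)),"mouth",proj(C[n],(*st,.072)),"rodtop",proj(C[n],(*st,.19)))
E
```

```text
(array([ 0.5619, -0.0477,  0.1616]), np.float64(0.0032435722013297312))
(array([ 0.5678, -0.0442,  0.1316]), np.float64(0.003872783412076747))
(array([ 0.5611, -0.0483,  0.1622]), np.float64(0.0025907029687422165))
(array([ 0.567 , -0.0448,  0.1322]), np.float64(0.0031948973385990532))
ctrl (array([0.6244, 0.2474, 0.2621]), np.float64(0.05479408107477384))
top [169.9 420.4] 339 [164. 102.  98.]
top [162.5 337.4] 300 [142. 118. 143.]
top [187.8 272.9] 256 [127. 124. 123.]
top [216.5 227.3] 284 [139. 116. 140.]
top [163.5 367.1] 288 [140. 114. 142.]
top [220.5 368.9] 73 [223. 221. 218.]
side [191.2 346.7] 516 [124.  84. 131.]
side [156.5 256.4] 491 [121.  81. 128.]
side [166.7 296.5] 504 [112. 106.  99.]
side [233.8 392.9] 630 [181.  74.  67.]
(0.56, -0.045) top foot [200.7 283.4] mouth [194.7 280. ] rodtop [182.6 273.3]
(0.56, -0.045) side foot [212.4 299.2] mouth [188.8 298. ] rodtop [145.6 295.8]
(0.555, -0.05) top foot [203.  285.6] mouth [197.2 282.5] rodtop [185.4 276.1]
(0.555, -0.05) side foot [214.4 298.6] mouth [190.8 297.3] rodtop [147.5 295.1]
(0.555, -0.04) top foot [203. 281.] mouth [197.1 277.5] rodtop [185.3 270.4]
(0.555, -0.04) side foot [212.1 296.3] mouth [188.5 294.9] rodtop [145.3 292.5]
```

View pics/crop.png

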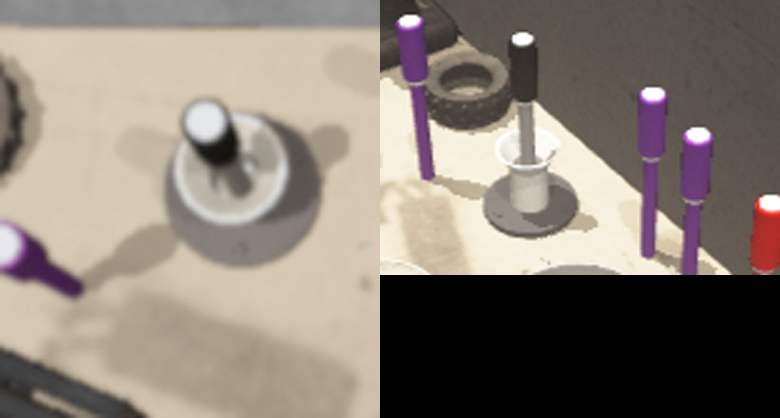

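The rod stands almost upright at about (0.562, -0.047), which fits the stand at (0.561, -0.0465). The pan is at (0.488, -0.228). I'll rise first and square the tool to the world axes.

```bash
python3 -m handwheel '[[0,0,-0.13,-0.015],[0,0,-0.26,-0.03],[0,0,-0.39,-0.0431],[0,0,-0.52,-0.0431],[0,0,-0.65,-0.0431],[0,0,-0.65,-0.0431]]' 100 40
```

```text
time: 1.3
position: [0.1687, 0.6058, 0.402]
tool_rot: [-0.0, 1.0, 0.008, 0.004]
ft_force: [-0.1, 0.9, 1.6]
grip_width: 0.0869
grip_force: 0.0
```

```bash
python3 -m handwheel '[[-0.06,-0.1,0,0],[-0.12,-0.2,0,0],[-0.18,-0.3,0,0],[-0.24,-0.4,0,0],[-0.3,-0.5,0,0],[-0.36,-0.6,0,0],[-0.42,-0.7,0,0],[-0.48,-0.8,0,0],[-0.54,-0.9,0,0],[-0.6,-1,0,0]]' && python3 -m handwheel '[[-0.06,-0.1,0,0],[-0.12,-0.2,0,0],[-0.18,-0.3,0,0],[-0.24,-0.4,0,0],[-0.3,-0.5,0,0],[-0.36,-0.6,0,0],[-0.42,-0.7,0,0],[-0.48,-0.8,0,0],[-0.54,-0.9,0,0],[-0.6,-1,0,0],[-0.7,-1,0,0],[-0.7,-1,0,0],[-0.7,-1,0,0]]'
```

```text
time: 2.13
position: [0.3475, 0.3006, 0.3918]
tool_rot: [-0.0, 1.0, 0.0, 0.0]
ft_force: [0.3, -0.1, -0.1]
grip_width: 0.0872
grip_force: 0.0
time: 3.22
position: [0.5578, 0.0016, 0.3906]
tool_rot: [0.001, 1.0, 0.0, -0.001]
ft_force: [-0.8, 0.9, -0.1]
grip_width: 0.087
grip_force: 0.0
```

```bash
python3 -m handwheel '[[-0.017,-0.08,0,0],[-0.017,-0.163,0.05,0],[-0.017,-0.163,0.17,0],[-0.017,-0.163,0.3,0],[-0.017,-0.163,0.4,0],[-0.017,-0.163,0.47,0],[-0.017,-0.163,0.47,0],[-0.017,-0.163,0.47,0]]'; python3 - <<'E'
from h import *
c=vision.camera("side");f=c["frame"][90:240,220:380]
cv2.imwrite("pics/s1.png",cv2.resize(f,(640,600),interpolation=cv2.INTER_CUBIC)[:,:,::-1])
p=robot.get_obs()["position"];print(p,proj(c,p),proj(c,[.562,-.047,.19]))
E
```

```text
time: 3.88
position: [0.561, -0.0457, 0.2505]
tool_rot: [-0.001, 1.0, 0.0, -0.001]
ft_force: [0.6, 0.2, 0.6]
grip_width: 0.087
grip_force: 0.0
[ 0.56246967 -0.04620007  0.25198388] [120.1 295.8] [145.7 297.1]
```

View pics/s1.png

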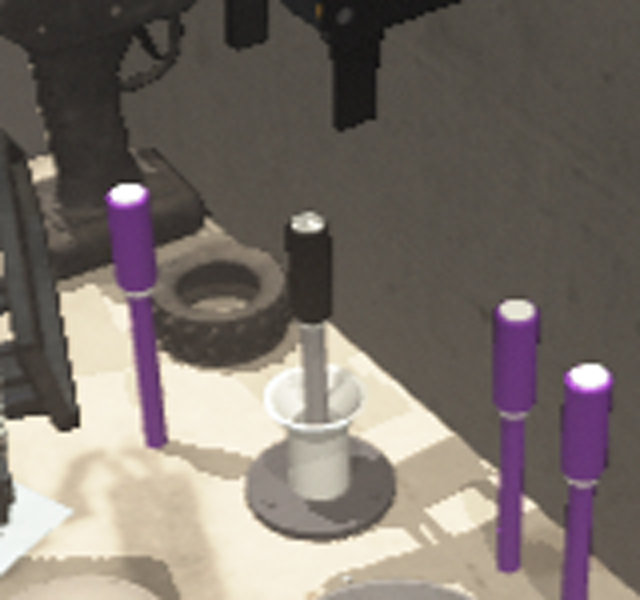

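The fingers straddle the rod: their midpoint is at about (111,295) and the rod top at (145,297), where I predicted it. I'll descend and grip.

```bash
python3 -m handwheel '[[0,0,0.08,0],[0,0,0.16,0],[0,0,0.24,0],[0,0,0.3,0],[0,0,0.34,0],[0,0,0.34,0],[0,0,0.34,0]]' && python3 -m handwheel '[[0,0,0,0],[0,0,0,0],[0,0,0,0],[0,0,0,0],[0,0,0,0],[0,0,0,0],[0,0,0,0],[0,0,0,0],[0,0,0,0],[0,0,0,0]]' 0 40
```

```text
time: 4.52
position: [0.5636, -0.0468, 0.1504]
tool_rot: [-0.0, 1.0, -0.0, 0.001]
ft_force: [-1.1, -0.4, 0.5]
grip_width: 0.0871
grip_force: 0.0
time: 5.35
position: [0.5622, -0.0467, 0.1487]
tool_rot: [-0.0, 1.0, 0.0, -0.0]
ft_force: [-0.5, -0.3, -0.1]
grip_width: 0.0282
grip_force: 0.0
```

```bash
python3 -m handwheel '[[0,0,0,0],[0,0,0,0],[0,0,0,0],[0,0,0,0],[0,0,-0.06,0],[0,0,-0.13,0],[0,0,-0.2,0],[0,0,-0.27,0],[0,0,-0.34,0],[0,0,-0.34,0],[0,0,-0.34,0]]'; python3 - <<'E'
from h import *
c=vision.camera("side");f=c["frame"][60:230,220:380]
cv2.imwrite("pics/s2.png",cv2.resize(f,None,fx=3.5,fy=3.5,interpolation=cv2.INTER_CUBIC)[:,:,::-1])
s=robot.get_obs();p=s["position"];print(p,s["ft_force"],proj(c,p),"tip",proj(c,p+[0,0,-.139]))
c=vision.camera("top");f=c["frame"][130:260,220:440]
cv2.imwrite("pics/t2.png",cv2.resize(f,None,fx=3.5,fy=3.5,interpolation=cv2.INTER_CUBIC)[:,:,::-1])
print("tip",proj(c,p+[0,0,-.139]))
E
```

```text
time: 6.27
position: [0.5628, -0.0469, 0.2516]
tool_rot: [-0.0, 1.0, -0.0, 0.001]
ft_force: [-0.1, -0.1, -1.7]
grip_width: 0.0228
grip_force: 40.0
[ 0.56174873 -0.04656474  0.25024008] [ 0.63954764  0.34410657 -1.98301865] [121.  295.6] tip [175.2 298.3]
tip [190.1 278.8]
```

View pics/s2.png

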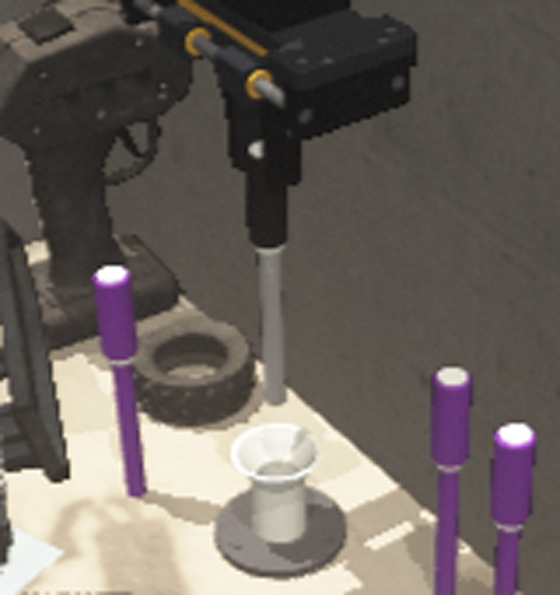

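View pics/t2.png

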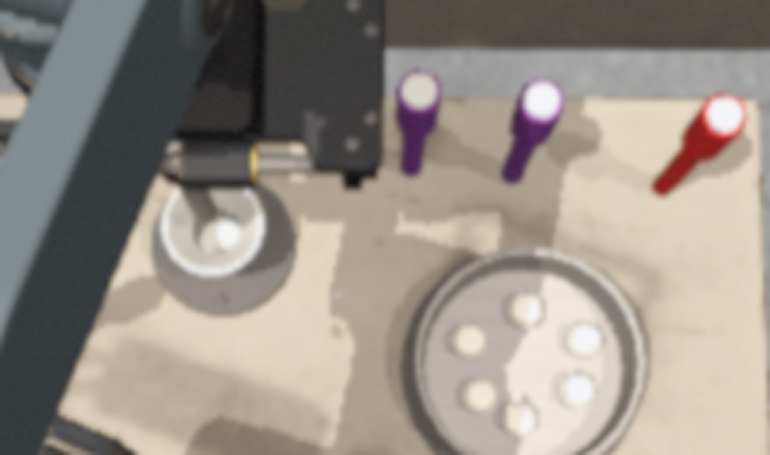

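The rod is held straight and clear of the stand, with its tip at (174,299) against a predicted (175,298). The six beads form a ring whose mean is at top (234.4,370.3), which puts the pan middle at about (0.487,-0.229). I'll move over the middle and lower the rod.

```bash
python3 -m handwheel '[[0.04,-0.1,0,0],[0.08,-0.2,0,0],[0.12,-0.3,0,0],[0.165,-0.4,0,0],[0.205,-0.5,0,0],[0.235,-0.57,0,0],[0.25,-0.607,0,0],[0.25,-0.607,0,0],[0.25,-0.607,0,0]]'; python3 - <<'E'
from h import *
from scipy.optimize import least_squares
p=robot.get_obs()["position"];print(p)
for n in("top","side"):
    c=vision.camera(n)
    t=p+[0,0,-.139];print(n,"tip",proj(c,t),"beadmean",atz(c,(234.4,370.3),.02) if n=="top" else "")
    R=vision.outline_of(n,"bead_1");q=np.array([atz(c,r["point"],.019)[:2] for r in R if r["conf"]>.3]);print(q.round(3),q.mean(0))
    for r in vision.look_for(n,"bead_pan_in")[:1]:print(n,r,atz(c,r["point"],.008))
    f=c["frame"][150:300,270:420] if n=="side" else c["frame"][170:320,290:440]
    globals()[n]=cv2.resize(f,(390,390),interpolation=cv2.INTER_CUBIC)
cv2.imwrite("pics/p1.png",np.hstack([top,side])[:,:,::-1])
E
```

```text
time: 7.12
position: [0.4868, -0.2281, 0.2497]
tool_rot: [0.001, 1.0, 0.001, -0.001]
ft_force: [-0.3, -0.3, -0.5]
grip_width: 0.0229
grip_force: 40.0
[ 0.48684897 -0.22813835  0.24972743]
top tip [229.8 373.7] beadmean [ 0.4867712  -0.23046931  0.02      ]
[[ 0.454 -0.22 ]
 [ 0.463 -0.197]] [ 0.45875129 -0.20850478]
top {'point': [243.9, 355.3], 'conf': 0.58} [ 0.46755967 -0.19989643  0.008     ]
side tip [236.1 317.8] beadmean 
[[ 0.519 -0.233]
 [ 0.456 -0.226]
 [ 0.456 -0.212]
 [ 0.503 -0.249]
 [ 0.616 -0.025]] [ 0.50990599 -0.18899006]
side {'point': [205.8, 300.9], 'conf': 0.68} [ 0.57161129 -0.03537629  0.008     ]
```

View pics/p1.png

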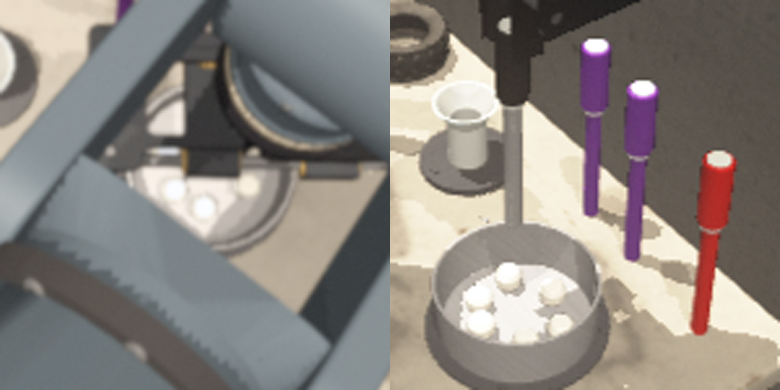

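Side view: the tip at (235,318) is over the pan middle (rim middle column 319), and the ring's centre is free. Descending.

```bash
python3 -m handwheel '[[0,0,0.08,0],[0,0,0.16,0],[0,0,0.22,0],[0,0,0.27,0],[0,0,0.3,0],[0,0,0.32,0],[0,0,0.32,0],[0,0,0.32,0]]'
```

```text
time: 8.08
position: [0.4877, -0.2289, 0.1551]
tool_rot: [-0.0, 1.0, -0.0, 0.0]
ft_force: [-0.0, -0.2, -1.9]
grip_width: 0.0232
grip_force: 40.0
```

```bash
python3 -m handwheel '[[-0.03,-0.017,0,0],[-0.055,-0.032,0,0],[-0.081,-0.047,0,0],[-0.088,-0.032,0,0],[-0.092,-0.016,0,0],[-0.093,0,0,0],[-0.092,0.016,0,0],[-0.088,0.032,0,0],[-0.081,0.047,0,0],[-0.071,0.06,0,0],[-0.06,0.071,0,0],[-0.047,0.081,0,0],[-0.032,0.088,0,0],[-0.016,0.092,0,0],[0,0.093,0,0]]' && python3 -m handwheel '[[0.016,-0.001,0,0],[0.032,-0.005,0,0],[0.047,-0.012,0,0],[0.06,-0.022,0,0],[0.071,-0.033,0,0],[0.081,-0.046,0,0],[0.088,-0.061,0,0],[0.092,-0.077,0,0],[0.093,-0.093,0,0],[0.092,-0.109,0,0],[0.088,-0.125,0,0],[0.081,-0.14,0,0],[0.071,-0.153,0,0],[0.06,-0.164,0,0],[0.047,-0.174,0,0],[0.032,-0.181,0,0],[0.016,-0.185,0,0],[0,-0.186,0,0]]'; python3 - <<'E'
from h import *
p=robot.get_obs()["position"];c=vision.camera("side");print(p,proj(c,p-[0,0,.139]))
f=c["frame"][190:310,250:400]
cv2.imwrite("pics/st1.png",cv2.resize(f,None,fx=4,fy=4,interpolation=cv2.INTER_CUBIC)[:,:,::-1])
E
```

```text
time: 9.33
position: [0.4866, -0.2007, 0.1548]
tool_rot: [-0.0, 1.0, 0.0, -0.0]
ft_force: [-0.0, 0.3, -2.4]
grip_width: 0.0231
grip_force: 40.0
time: 10.83
position: [0.4879, -0.2569, 0.1547]
tool_rot: [0.0, 1.0, -0.0, 0.0]
ft_force: [-0.7, 0.6, -1.8]
grip_width: 0.0227
grip_force: 40.0
[ 0.48791225 -0.25690201  0.15474359] [277.6 327.1]
```

View pics/st1.png

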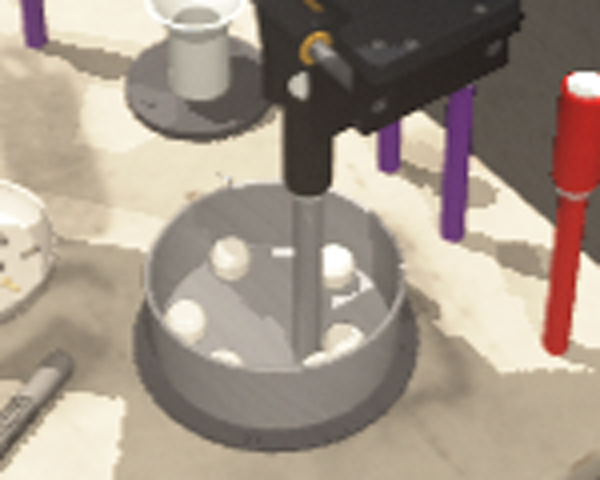

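All six beads are in the pan, pushed outwards and around. The rod is upright at about (278,327) in the full picture. I'll continue with the second turn.

```bash
python3 -m handwheel '[[-0.016,0.001,0,0],[-0.032,0.005,0,0],[-0.047,0.012,0,0],[-0.06,0.022,0,0],[-0.071,0.033,0,0],[-0.081,0.046,0,0],[-0.088,0.061,0,0],[-0.092,0.077,0,0],[-0.093,0.093,0,0],[-0.092,0.109,0,0],[-0.088,0.125,0,0],[-0.081,0.14,0,0],[-0.071,0.153,0,0],[-0.06,0.164,0,0],[-0.047,0.174,0,0],[-0.032,0.181,0,0],[-0.016,0.185,0,0],[0,0.186,0,0]]' && python3 -m handwheel '[[0.016,-0.001,0,0],[0.032,-0.005,0,0],[0.047,-0.012,0,0],[0.06,-0.022,0,0],[0.071,-0.033,0,0],[0.081,-0.046,0,0],[0.088,-0.061,0,0],[0.092,-0.077,0,0],[0.093,-0.093,0,0],[0.092,-0.109,0,0],[0.088,-0.125,0,0],[0.081,-0.14,0,0],[0.071,-0.153,0,0],[0.06,-0.164,0,0],[0.047,-0.174,0,0],[0.032,-0.181,0,0],[0.016,-0.185,0,0],[0,-0.186,0,0]]' && python3 -m handwheel '[[-0.016,0.001,0,0],[-0.032,0.005,0,0],[-0.047,0.012,0,0],[-0.06,0.022,0,0],[-0.071,0.033,0,0],[-0.081,0.046,0,0],[-0.088,0.061,0,0],[-0.092,0.077,0,0],[-0.093,0.093,0,0],[-0.09,0.109,0,0],[-0.06,0.1,0,0],[-0.03,0.093,0,0],[0,0.093,0,0],[0,0.093,0,0]]'; python3 - <<'E'
from h import *
p=robot.get_obs()["position"];c=vision.camera("side");print(p,proj(c,p-[0,0,.139]))
f=c["frame"][190:310,250:400]
cv2.imwrite("pics/st2.png",cv2.resize(f,None,fx=4,fy=4,interpolation=cv2.INTER_CUBIC)[:,:,::-1])
E
```

```text
time: 12.38
position: [0.4866, -0.2007, 0.1548]
tool_rot: [-0.0, 1.0, 0.0, -0.0]
ft_force: [-0.6, -0.4, -0.7]
grip_width: 0.023
grip_force: 40.0
time: 13.88
position: [0.4879, -0.2569, 0.1547]
tool_rot: [0.0, 1.0, -0.0, 0.0]
ft_force: [-0.4, 0.5, -0.3]
grip_width: 0.0226
grip_force: 40.0
time: 15.05
position: [0.4844, -0.2285, 0.1546]
tool_rot: [0.001, 1.0, 0.001, -0.001]
ft_force: [-0.2, -0.0, -0.7]
grip_width: 0.0231
grip_force: 40.0
[ 0.48441302 -0.22846348  0.15458547] [269.8 317.6]
```

View pics/st2.png

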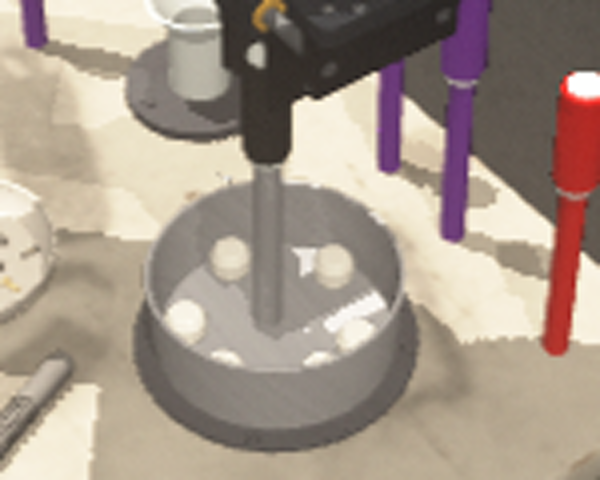

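The beads moved out to the wall and the rod is back in the middle. I'll check whether at least four have moved more than 10 mm.

```bash
python3 - <<'E'
from h import *
c=vision.camera("side")
A=[(256.5,315.4),(261.5,332.3),(264.2,304.6),(275,305.4),(275,335.4),(280,322)]
B=[(254.5,307.5),(256.2,333.2),(270,296.2),(282,306),(273.8,339.2),(283,329.5)]
a=np.array([atz(c,p,.02)[:2] for p in A]);b=np.array([atz(c,p,.02)[:2] for p in B])
t=vision.camera("top")
a2=np.array([atz(t,(130+y/3.5,220+x/3.5),.02)[:2] for x,y in((525,310),(585,340),(577,390),(520,418),(480,395),(470,340))])
m=np.array([.487,-.229])
f=lambda v:[(round(1000*np.hypot(*(p-m))),round(np.degrees(np.arctan2(*(p-m)[::-1])))) for p in v]
print(f(a2));print(f(a));print(f(b))
D=np.linalg.norm(a2[:,None]-b[None],axis=2);print((D*1000).round())
E
```

```text
[(33, -2), (40, -67), (35, -115), (32, 176), (32, 125), (35, 65)]
[(33, 67), (33, -3), (31, 125), (33, 180), (39, -65), (33, -114)]
[(44, 87), (44, 12), (46, 151), (45, -160), (44, -57), (45, -97)]
[[55. 14. 77. 76. 37. 58.]
 [82. 54. 81. 61.  9. 22.]
 [78. 71. 60. 32. 39. 16.]
 [54. 75. 22. 21. 68. 54.]
 [28. 64. 23. 48. 76. 72.]
 [18. 37. 56. 74. 70. 79.]]
```

Displacements are about 14, 9, 16, 21, 23 and 18 mm, so five beads qualify. Returning the rod by the reverse path.

```bash
python3 -m handwheel '[[0,0,-0.04,0],[0,0,-0.1,0],[0,0,-0.18,0],[0,0,-0.26,0],[0,0,-0.32,0],[0,0,-0.32,0],[-0.04,0.1,-0.32,0],[-0.08,0.2,-0.32,0],[-0.12,0.3,-0.32,0],[-0.165,0.4,-0.32,0],[-0.205,0.5,-0.32,0],[-0.235,0.57,-0.32,0],[-0.25,0.607,-0.32,0],[-0.25,0.607,-0.32,0],[-0.25,0.607,-0.32,0],[-0.25,0.607,-0.32,0]]'; python3 - <<'E'
from h import *
p=robot.get_obs()["position"];c=vision.camera("side");print(p,proj(c,p-[0,0,.139]))
f=c["frame"][150:240,240:390]
cv2.imwrite("pics/r1.png",cv2.resize(f,None,fx=5,fy=5,interpolation=cv2.INTER_CUBIC)[:,:,::-1])
E
```

```text
time: 16.53
position: [0.5617, -0.0479, 0.2503]
tool_rot: [0.0, 1.0, -0.0, -0.001]
ft_force: [-0.4, 0.1, -0.3]
grip_width: 0.0224
grip_force: 40.0
[ 0.56174362 -0.04787474  0.25027118] [175.5 298.6]
```

View pics/r1.png

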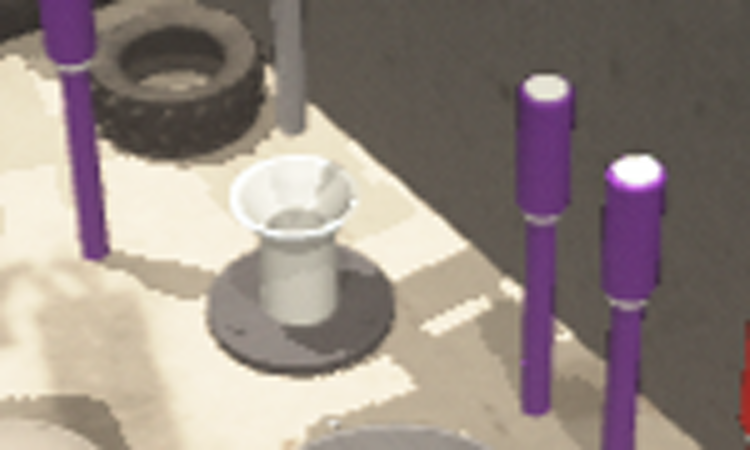

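The tip at (176,298) is just where it was after the lift, above the mouth. Lowering it.

```bash
python3 -m handwheel '[[0,0,0.05,0],[0,0,0.1,0],[0,0,0.15,0],[0,0,0.2,0],[0,0,0.24,0],[0,0,0.28,0],[0,0,0.31,0],[0,0,0.333,0],[0,0,0.333,0],[0,0,0.333,0],[0,0,0.333,0]]'
```

```text
time: 17.5
position: [0.5628, -0.0471, 0.1515]
tool_rot: [0.0, 1.0, -0.0, 0.001]
ft_force: [-0.9, 0.2, -0.9]
grip_width: 0.023
grip_force: 40.0
```

No contact load, and the tip is about 2 mm above the bottom. Releasing and backing off upwards.

```bash
python3 -m handwheel '[[0,0,0,0],[0,0,0,0],[0,0,0,0],[0,0,0,0],[0,0,0,0],[0,0,0,0],[0,0,0,0],[0,0,0,0],[0,0,0,0],[0,0,0,0],[0,0,0,0],[0,0,0,0]]' 100 40 && python3 -m handwheel '[[0,0,-0.06,0],[0,0,-0.14,0],[0,0,-0.24,0],[0,0,-0.35,0],[0,0,-0.45,0],[0,0,-0.5,0],[0,0,-0.5,0],[0,0,-0.5,0]]'; python3 - <<'E'
from h import *
c=vision.camera("side")
f=c["frame"][130:310,240:400]
cv2.imwrite("pics/e1.png",cv2.resize(f,None,fx=3.3,fy=3.3,interpolation=cv2.INTER_CUBIC)[:,:,::-1])
E
```

```text
time: 18.5
position: [0.5622, -0.0467, 0.1508]
tool_rot: [-0.0, 1.0, 0.0, -0.0]
ft_force: [-0.7, -0.0, 0.1]
grip_width: 0.086
grip_force: 0.0
time: 19.17
position: [0.5624, -0.0467, 0.3014]
tool_rot: [-0.0, 1.0, -0.0, 0.001]
ft_force: [-0.4, 0.0, 0.1]
grip_width: 0.087
grip_force: 0.0
```

View pics/e1.png

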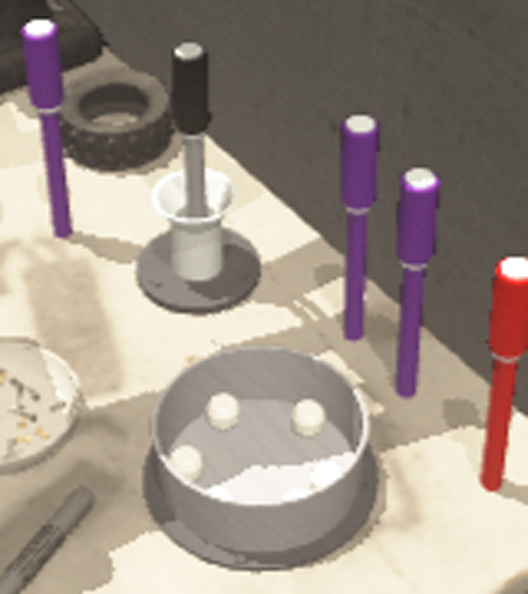

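The rod is back upright in its stand, with its top at (145,297) as at the start, and the beads are in the pan.

```bash
python3 -c "
from rig import job;print(job.hand_in())"
```

```text
the job is handed in; nothing more can be done
None
```

The job is handed in, with no verdict returned: I stirred the beads two turns counter-clockwise at about 28 mm radius, all six stayed in the pan (five moved more than 10 mm by my measurement), and the rod is upright in its stand, released.

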